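Fasten the hasp of the pale wine crate

ROBOT

A 6-joint arm with a two-finger parallel gripper is mounted at the origin on the work surface. World frame = base frame: x ahead of the robot, y to its left, z up, the work surface at z = 0. Lengths are in m, angles in rad, forces in N, time in s.
With the tool pointing down it reaches from about 0.35 to 0.925 m from the base axis. Payload 6.4 kg.
Tool frame: the origin (TCP) lies between the finger pads; the fingertips stand 17 mm ahead of it and the grasp point (between the pads) lies 2 mm behind it (manip.finger_overhang is the z of the fingertips in the tool frame, in m); z points along the fingers, y is the direction in which the jaws open and shut (so a half turn about z gives the same grasp; the last joint's range is limited). The gripper opens to 85 mm and grips with 20 to 120 N. Pads are 22 mm wide; open, the fingers measure 114 mm over their backs; the gripper's body (76 mm by 85 mm) begins 54 mm behind the grasp point. The pads swing forward as they close: fully open they stand 13 mm farther back than shut.
Start: joints at [-0.174, 0.245, 1.558, -0, 1.339, -0.174], TCP at [0.65, 0, 0.248] pointing down, gripper open.
Joint ranges: [-3.13, 3.13], [-1.02, 2.26], [0.13, 2.54], [-0.95, 4.09], [0.21, 2.88], [-2.74, 2.74]. Speed limits (rad/s): [2.57, 2.57, 3.14, 3.14, 3.14, 3.14].

INTERFACE

Orientations are given as a rotation vector (axis times angle).
In Python, from workcell import manip gives the robot as it stands.
- The arm moves only by the shell command python3 -m jog 'ROWS'. ROWS is text: rows parted by semicolons, each of 5 numbers parted by spaces: the shift along the tool's x, y, z in m, then the turn about the tool's z in degrees, then the opening, from 0 (shut) to 1 (fully open). A call has 1 to 10 rows; each row shifts and turns the commanded pose from where the row before left it, along the tool's axes as they then stand; what a row does not reach is not made up. A row lasts 1/8 s, in which the tool goes at most 62.5 mm and 10.7 degrees, less where a joint would pass 70% of its speed; a pose out of reach is approached as far as the arm can. A call with a gripper value outside its range is refused whole. The fingers move at their own pace and stop on an object; the grip force is fixed at half the most. Time passes only in rows, so rows that do not move let the fingers close. It gives the time, the measured TCP pose, the force and the opening at its end, in the units of the state.
- manip.sense(): the state, without advancing time (a new reading comes with each control period).
- manip.grab_frame(name): name is "scene" or "side" or "wrist"; returns a dict with "image" (420x560x3 uint8, red, green, blue), "z_map" (420x560 float32, m along the optical axis (not along the pixel's ray), 0 where there is no reading), "camera_matrix" (3x3 intrinsics, pixels), "extrinsics" (4x4, takes a point from camera to world coordinates). Camera axes: x right, y up, looking along -z (the intrinsics and any distortion apply to the point x, -y, -z); pixel columns grow to the right and rows downward; lengths in m; the calibration is good to about 2 mm. A picture is of the moment at which its call begins.
- manip.close_job(): hands the job in, once; it reports no verdict.
The state is a dict: "t": time; "qpos": joint angles; "qvel": joint speeds; "joint_torque": joint torques, N m; "position": TCP position; "eef_rot": TCP orientation; "contact_force": force on the tool from outside, world axes, zero at the start; "ft_torque": the same for the moment, N m; "width": finger opening in m.
Only numpy, scipy, OpenCV 4.12 (cv2) and the standard library are available. Lean on these libraries where they do the work, as an engineer would, in place of code of your own. Each camera call takes 0.05 s, during which the arm holds its last target. There are 200 camera calls.

TASK

The pale wooden wine crate is packed: swing its steel hasp over the brass staple on top until the strap lies flat, and let go. Leave the hasp of the blue crate as it stands.

Things in the scene. Friction and masses are not known exactly. Their poses are not given: they have to be found in the camera images.
- crate: Pale wooden crate, fixed, 360 long (x), 210 wide, 120 high; the blue one is alike. Origin: centre of underside; x points away from the robot at yaw 0 (crates are turned up to 1 rad), z up. Flat top: near board to x = -58 mm, then the shut lid. Hasp hinge line on the lid: x = -30, z = 125, along y. Catch: brass staple on the near board, centred x = -100, y = 0; 22 mm long in x, 6 wide, 19 high.
- hasp (a joint): Angle (rad) of the pale crate's hasp, a flat steel strap 120 mm long from the hinge, 40 wide, 5 thick. 0: flat on the near board, its top at z = 127.5 mm, staple through its slot; 1.57: upright; more: leaning back over the lid (stop 2.4). Starts at 1.1 to 2.0. Stiff hinge: it stays where left; a push of 1 to 3 N near its end turns it.
- hasp_end (a point): Middle of the solid end plate (32 x 40 x 5 mm) of the pale crate's hasp, 105 mm from the hinge line; the tip is 15 mm further. Turns with the strap: x from tip towards hinge, y along the hinge line. The slot (14 mm wide) runs from 53 to 88 mm from the hinge.
- blue_hasp_end (a point): The same point on the blue crate's hasp, to be left alone. It too stands up, 1.1 to 2.0 rad from flat, its tip at most 245 mm above the worktop. The crates stand one left and one right of the middle, in either order.

How it is judged:
At the end, for the whole second after the job is handed in: The pale crate's hasp lies over its staple within 0.18 rad (10 degrees) of flat, at rest and released; the end of the blue crate's hasp is within 20 mm of where it started (value of joint hasp below 0.18 rad and velocity of joint hasp between -0.05 and 0.05 rad/s and distance of blue_hasp_end from where it was at the start of the episode below 0.02 m); the robot touches nothing.
It fails at once if the blue crate's hasp is moved by more than 20 mm at its end (distance of blue_hasp_end from where it was at the start of the episode above 0.02 m).
It also fails if it takes over 35 s, if anything falls off the work surface, if the arm or the gripper's body presses on something with over 40 N, if the wrist force passes 120 N, or if a joint passes its speed limit or range.

## Working session

There is one attempt and no reset: what is moved stays moved. The work goes in short steps, Python scripts to look and compute and a shell command to move; the robot and the scene stay as the last step left them, time stands still between calls to the robot, and variables do not carry over. Pictures are saved under pics/ and viewed, about 8 in all and at most 12, crops included, and the job is handed in when it is done.

```bash
ls; mkdir -p pics
cat > h.py <<'E'
import numpy as np, cv2
from workcell import manip
def grab(n,save=None):
    f=manip.grab_frame(n)
    if save: cv2.imwrite('pics/'+save,f['image'][:,:,::-1])
    return f
def cloud(f):
    K=f['camera_matrix'];z=f['z_map'];h,w=z.shape
    u,v=np.meshgrid(np.arange(w),np.arange(h))
    p=np.stack([(u-K[0,2])/K[0,0]*z,-(v-K[1,2])/K[1,1]*z,-z,np.ones_like(z)],-1)
    P=(p@f['extrinsics'].T)[...,:3]; P[z==0]=np.nan
    return P
E
python3 - <<'E'
from h import *
a=grab('scene');b=grab('side')
cv2.imwrite('pics/a.png',cv2.resize(np.hstack([a['image'],b['image']])[:,:,::-1],(800,300)))
cv2.imwrite('pics/s.png',a['image'][:,:,::-1])
np.savez('f0.npz',a=cloud(a),b=cloud(b),ai=a['image'],bi=b['image'])
print(a['extrinsics'],b['extrinsics'],manip.sense())
E
```

```text
pics
[[ 0.63403002 -0.62011016  0.46202741  0.99186774]
 [ 0.7732089   0.4987726  -0.39162978 -0.42483603]
 [ 0.01240699  0.60554874  0.7957115   0.91076089]
 [ 0.          0.          0.          1.        ]] [[ 0.99789319  0.01835318 -0.06222819  0.48046555]
 [-0.06291486  0.50792559 -0.85910029 -1.02105892]
 [ 0.01584007  0.86120541  0.50801018  0.70135123]
 [ 0.          0.          0.          1.        ]] {'t': 0.1, 'qpos': array([-1.74104283e-01,  2.45746376e-01,  1.55891753e+00, -2.30758953e-05,
        1.33872231e+00, -1.74098434e-01]), 'qvel': array([-0.00022211, -0.00077426, -0.00215533, -0.00102576, -0.00151413,
        0.00126518]), 'joint_torque': array([-3.55783277e-04, -4.30672574e+01, -3.27129292e+01, -1.74035663e-04,
        2.81168803e-03, -2.06976699e-05]), 'position': array([6.49511884e-01, 8.35707136e-05, 2.47275465e-01]), 'eef_rot': array([-2.22041229e+00, -2.22041113e+00,  1.64506094e-03]), 'contact_force': array([ 0.42146472,  0.22060076, -0.08191741]), 'ft_torque': array([-0.00748122, -0.02256394, -0.01553831]), 'width': 0.08528525027697363}
```

View pics/s.png

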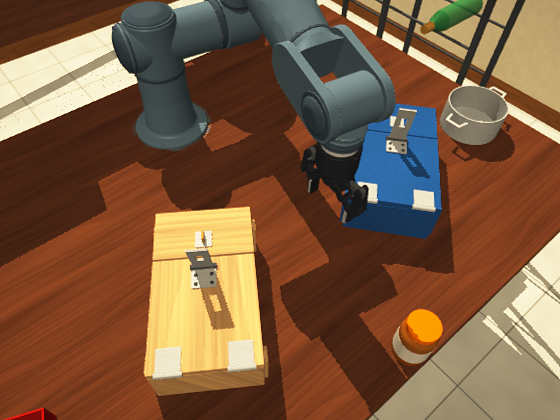

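View pics/a.png

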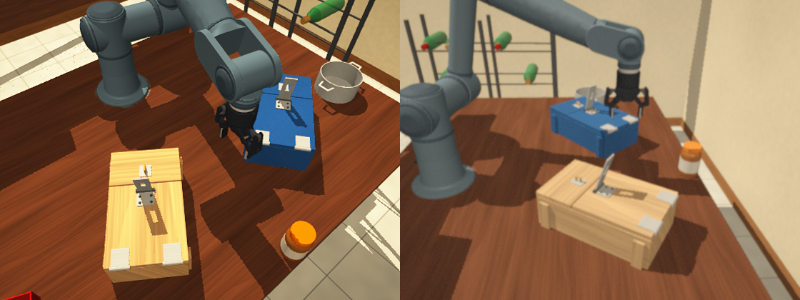

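The pale crate is on the right (scene pixels about 150-265, 207-392), with its staple at about (203,238) and its hasp standing at about (200,262). The blue crate is on the left with its hasp near (402,125), away from the pale crate.

Run:
```python
from h import *
d=np.load('f0.npz')
for k in 'ab':
    P=d[k];I=d[k+'i'].astype(int)
    Z=P[...,2]; 
    top=(abs(Z-.12)<.006)&(P[...,1]<-0.02)&(P[...,0]>.3)&(P[...,0]<1.1)&(P[...,1]>-.6)
    n,l,s,c=cv2.connectedComponentsWithStats(top.astype(np.uint8))
    i=1+np.argmax(s[1:,4]); m=l==i
    q=P[m][:,:2].astype(np.float32); r=cv2.minAreaRect(q*1000)
    print(k,m.sum(),Z[m].mean(),r)
    (cx,cy),(w,h),ang=r
    yaw=np.deg2rad(ang if w>h else ang+90); yaw=(yaw+np.pi/2)%np.pi-np.pi/2
    c_,s_=np.cos(yaw),np.sin(yaw);R=np.array([[c_,-s_],[s_,c_]])
    loc=(P[...,:2]-np.array([cx,cy])/1000)@R
    hm=(Z>.133)&(abs(loc[...,0])<.18)&(abs(loc[...,1])<.05)&(Z<.26)
    L=np.c_[loc[hm],Z[hm]]*1000
    print('yaw',yaw); L=L[np.argsort(L[:,2])]
    for g in np.array_split(L,7): print(g.mean(0).round(),len(g))
    print(L.max(0),L.min(0))
```

```text
a 16919 0.12046098380962866 ((571.8231201171875, -252.2769775390625), (210.5263671875, 367.52056884765625), 56.69980239868164)
yaw -0.5811980897077227
[-57.   1. 140.] 57
[-21.   1. 157.] 57
[-16.   1. 174.] 57
[-10.   0. 194.] 57
[ -3.   1. 216.] 57
[  2.   1. 232.] 56
[  3.  -0. 240.] 56
[  5.72878806  20.42657982 242.30064348] [-110.84410838  -19.6869736   133.75430881]
b 10822 0.11870125872007067 ((570.2446899414062, -253.46270751953125), (214.05361938476562, 367.0763854980469), 56.6219596862793)
yaw -0.5825567013378272
[-60.  -5. 137.] 53
[-22.  -6. 154.] 53
[-17.  -4. 171.] 53
[-12.  -4. 189.] 52
[ -6.  -6. 206.] 52
[ -0.  -6. 223.] 52
[  3.  -2. 237.] 52
[  4.95058122  21.24085622 239.58127934] [-111.27032525  -21.95004571  133.18013483]
```

```bash
python3 -m jog '0 0 -0.03 0 0;0 0 -0.03 0 0;0 0 0 -9.5 0;0 0 0 -9.5 0;0 0 0 -9.5 0;0 0 0 -9.5 0;0 0 0 -9.5 0;0 0 0 -9.2 0;0 0 0 0 0'; python3 -m jog '-0.023 -0.051 0 0 0;-0.023 -0.051 0 0 0;-0.023 -0.051 0 0 0;-0.022 -0.051 0 0 0;-0.022 -0.051 0 0 0;0 0 0 0 0;0 0 0 0 0'
cat >> h.py <<'E'
C=np.array([.571,-.253]);yaw=-.582
def loc(p):
    p=np.asarray(p);c,s=np.cos(yaw),np.sin(yaw);q=(p[...,:2]-C)@np.array([[c,-s],[s,c]])
    return np.concatenate([q,p[...,2:]],-1)
E
python3 - <<'E'
from h import *
from scipy.spatial.transform import Rotation as R
s=manip.sense();print('tcp local',loc(s['position']),manip.finger_overhang)
print(np.rad2deg(yaw),R.from_rotvec(s['eef_rot']).as_matrix().round(3))
f=grab('side','s2.png');w=grab('wrist')
P=loc(cloud(f));m=(P[...,2]>.14)&(P[...,2]<.25)&(abs(P[...,0])<.15)&(abs(P[...,1])<.06)
L=P[m];print([ (g.mean(0)*1000).round() for g in np.array_split(L[np.argsort(L[:,2])],6)])
E
```

```text
t: 1.23
position: [0.6498, 0.0, 0.3077]
eef_rot: [-0.903, -3.008, 0.0]
contact_force: [-0.0, 0.5, -0.2]
width: 0.0001
t: 2.1
position: [0.6044, -0.2748, 0.3079]
eef_rot: [-0.903, -3.009, -0.001]
contact_force: [-0.1, -0.0, 0.1]
width: 0.0003
tcp local [3.98922015e-02 1.44561996e-04 3.07938852e-01] 0.017
-33.34614367661391 [[-0.835  0.55  -0.   ]
 [ 0.55   0.835  0.001]
 [ 0.001  0.    -1.   ]]
[array([-23.,  -6., 150.]), array([-18.,  -6., 169.]), array([-12.,  -5., 187.]), array([ -7.,  -7., 204.]), array([ -1.,  -6., 222.]), array([  2.,  -3., 236.])]
```

View pics/s2.png

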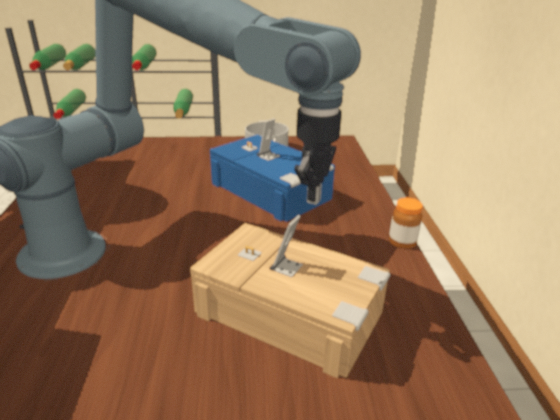

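The closed fingertips (313,200) hang above and behind the strap (tip at about 295,218), aligned with the crate. Next I go down and push.

```bash
python3 -m jog '0 0 0.036 0 0;0 0 0.035 0 0;0 0 0 0 0;0.02 0 0 0 0;0.02 0 0 0 0;0.018 0 0 0 0;0.018 0 0 0 0;0.018 0 0 0 0;0.017 0 0 0 0;0 0 0 0 0'
python3 - <<'E'
from h import *
s=manip.sense();print('tcp local',loc(s['position']))
f=grab('side','s3.png')
P=loc(cloud(f));m=(P[...,2]>.14)&(P[...,2]<.25)&(abs(P[...,0])<.2)&(abs(P[...,1])<.03)
L=P[m];print([ (g.mean(0)*1000).round() for g in np.array_split(L[np.argsort(L[:,2])],8)])
E
```

```text
t: 3.45
position: [0.5122, -0.2138, 0.2395]
eef_rot: [0.898, 3.007, -0.002]
contact_force: [-0.1, -0.5, 0.3]
width: -0.0001
tcp local [-0.07065436  0.00048224  0.239546  ]
[array([-43.,  -3., 147.]), array([-49.,  -3., 159.]), array([-56.,  -2., 171.]), array([-63.,  -4., 185.]), array([-70.,  -2., 199.]), array([-77., -10., 214.]), array([-74., -10., 229.]), array([-66., -10., 243.])]
```

View pics/s3.png

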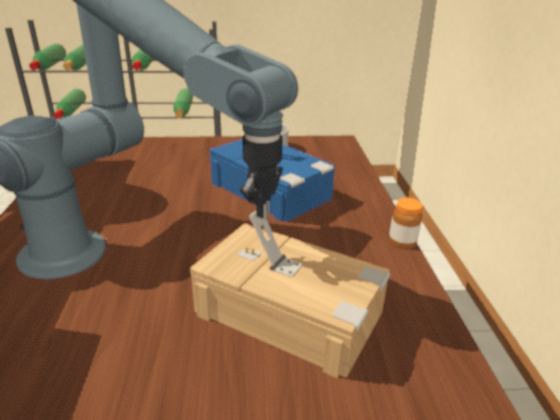

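The strap is past upright, at about 62° from flat, with the fingertip (262,210) on its upper face near the end. I follow the arc down.

```bash
python3 -m jog '0.014 0 0.0155 0 0;0.015 0 0.0155 0 0;0.014 0 0.0175 0 0;0.011 0 0.02 0 0;0.005 0 0.017 0 0;0 0 0 0 0'; python3 -m jog '0.001 0 0.004 0 0;0 0 0.003 0 0;0 0 0.002 0 0;0 0 0 0 0'
python3 - <<'E'
from h import *
s=manip.sense();print('tcp local',loc(s['position']))
f=grab('side','s4.png');cv2.imwrite('pics/s4.png',cv2.resize(f['image'][180:360,170:410,::-1],None,fx=3,fy=3))
E
```

```text
t: 4.25
position: [0.462, -0.1815, 0.1508]
eef_rot: [-0.899, -3.008, -0.001]
contact_force: [-0.1, -0.4, 0.6]
width: 0.0002
t: 4.75
position: [0.4622, -0.1817, 0.1444]
eef_rot: [0.9, 3.009, -0.001]
contact_force: [-2.9, 1.1, 8.0]
width: 0.0003
tcp local [-0.1301162  -0.00026422  0.14437944]
```

View pics/s4.png

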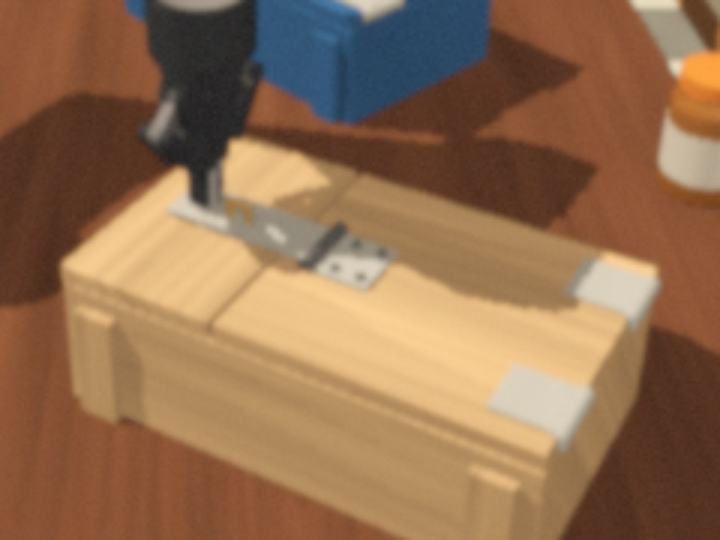

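The strap lies flat over the crate, with the staple through its slot at (238,210) and the fingertip on the end plate; the contact force is 8 N. I retreat straight up.

```bash
python3 -m jog '0 0 -0.01 0 0;0 0 -0.03 0 0;0 0 -0.05 0 0;0 0 -0.05 0 0;0 0 0 0 0;0 0 0 0 0'
python3 - <<'E'
from h import *
s=manip.sense();print('tcp',s['position'],s['contact_force'])
f=grab('side');cv2.imwrite('pics/s5.png',cv2.resize(f['image'][100:360,170:410,::-1],None,fx=2.2,fy=2.2))
P=loc(cloud(f))
for x0 in range(-150,-20,15):
    m=(abs(P[...,0]*1000-x0)<8)&(abs(P[...,1]+.002)<.017)&(P[...,2]<.2)
    print(x0,m.sum(),(np.nanmedian(P[m][:,2])*1000).round(1))
b=np.load('f0.npz')['b'];c=cloud(f)
for k,Q in (('before',b),('after',c)):
    m=(Q[...,2]>.15)&(Q[...,2]<.25)&(Q[...,1]>.12)&(Q[...,0]>.35)&(Q[...,0]<.75)&(Q[...,1]<.5);m[:,300:]=0;m[:110]=0
    print(k,m.sum(),np.nanmean(Q[m],0))
E
```

```text
t: 5.55
position: [0.4613, -0.1811, 0.2825]
eef_rot: [-0.9, -3.009, -0.0]
contact_force: [0.3, -0.5, 0.3]
width: -0.0002
tcp [ 0.46128286 -0.1811117   0.28245916] [ 0.34551493 -0.48361962  0.28032146]
-150 47 126.2
-135 73 125.8
-120 58 125.9
-105 82 126.4
-90 89 125.5
-75 73 125.6
-60 75 125.7
-45 68 125.9
-30 89 126.3
before 243 [0.54920494 0.34139224 0.19712678]
after 242 [0.54935964 0.34174599 0.19682747]
```

View pics/s5.png

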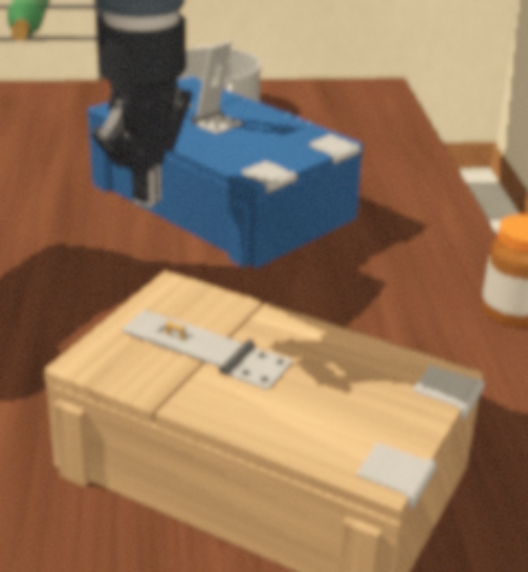

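The strap lies flat with the staple through it at (175,330), the gripper is clear, and the blue hasp still stands at (212,80). I hand it in.

```bash
python3 -c "
from workcell import manip
print(manip.close_job())"
```

```text
the job is handed in; nothing more can be done
None
```

The pale crate's hasp is closed: I swung it over the brass staple with the shut fingertips, pressed it flat with about 8 N, and lifted clear. The job was handed in at about 5.6 s.

- **Pale hasp:** depth readings put the strap level along its whole length, at about 126 mm (127.5 mm expected, within the 2 mm calibration). The last picture shows the staple through the slot.
- **Blue hasp:** the average of its measured points moved by less than 0.5 mm, which is within camera noise.
- **Contact:** the robot's force reading was back near zero and the gripper about 13 cm above the strap.

None of these checks failed or disagreed. The hand-in itself reports no verdict.

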